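# Check a warmed gear housing with a contact thermometer

### The job

First turn the warming plate's dial off, anticlockwise right to its end stop. Then take the contact thermometer from its rest, aim it squarely at the middle of the round plug on the housing's leaning flange, press gently until the sprung tip is pushed about half way in, and hold it steady there for about two seconds. Lay the thermometer back in its rest and leave the dial off; do not disturb the bearing, bottle or spanner.

Things in the scene. Friction and masses are not known exactly. Their poses are not given: they have to be found in the camera images.
- dial (a joint): black dial on the grey end of the white warming plate; 0 = off (the anticlockwise end stop seen from above), grows clockwise to 4.5 rad. It starts 0.8 to 1.4 rad from off. About 0.1 N m turns it
- dial_grip (a point): point on the dial's vertical axis at the height to grip. The dial is 60 mm across with an upright bar grip across it (57 long, 14 thick, 32 mm high; the grip point is 7 mm under its top). The point turns with the dial: its x axis runs along the bar, z up. Grip the bar across y from above
- warmer: white warming plate, 220 (x) x 440 (y) x 55 mm high, fixed; origin under its centre, z up. The housing stands on its -y half (dark steel plate), the dial on its +y half, with its axis at x = -20, y = 140 mm
- housing: cast aluminium gear housing fixed on the warming plate, foot 140 (x) x 110 (y) x 16 mm, about 130 mm high in all; origin under the middle of its foot, z up; the leaning flange looks to its +x and up
- flange: leaning flange, 100 x 100 mm, with four 5 mm bolt heads and a round steel plug in its middle. Origin: centre of its outer face; z: straight out of it (55 degrees from vertical), the plug's axis; x: down the slope; y: level. The plug's flat top, 36 mm in diameter, stands 8 to 30 mm out of the face: how far is not reported, so feel for it. It stays put when pressed
- rest: fixed steel rest: base 150 x 70 x 10 mm with two notched posts (12 mm thick, at x = -45 and +45 mm; notches 36 mm wide at the bottom and flaring, floor 45 mm above the table, cheeks up to about 65 mm). Origin under its centre; x runs along the laid thermometer. The tip end starts towards its -x
- probe: contact thermometer (loose, about 0.2 kg): grey rectangular grip 120 (x) x 28 (y) x 34 (z) mm with a dark band and a small screen on top (+z), and a steel stem and tip on its +x end, 173 mm long in all. Origin: middle of the grip, on the long axis; x points to the tip; z up as it lies (origin 62 mm above the table in the rest). Grip it across y, at the middle, between the posts
- probe_tip: flat brass contact disc at the thermometer's end, 20 mm diameter; origin: centre of its flat outer face, 113 mm from the thermometer's origin along x when not pressed. It is sprung: starts to move at 1.6 N, 0.8 N more per mm, 12 mm travel (6 N at about half way, 11 N at the bottom)
- bearing: steel bearing ring, 84 mm outside, 22 mm high, loose, origin under its centre; leave alone
- oil: white bottle, 64 mm diameter, 170 mm high, loose, origin under its centre; leave alone
- spanner: steel spanner, 180 mm long, lying loose, origin under its middle; leave alone
Mind the look-alikes: they are no part of the job. What is shaped like the rest but orange is not meant.

How it is judged:
By the outcome, as a careful person would: the job done as asked, in the order asked, and still so for the second after the job is handed in, with the robot touching nothing.
It also fails if it takes over 72 s, if anything falls off the work surface, if the arm or the gripper's body presses on something with over 40 N, if the wrist force passes 120 N, or if a joint passes its speed limit or range.

### The arm

A 6-joint arm with a two-finger parallel gripper is mounted at the origin on the work surface. World frame = base frame: x ahead of the robot, y to its left, z up, the work surface at z = 0. Lengths are in m, angles in rad, forces in N, time in s.
With the tool pointing down it reaches from about 0.35 to 0.975 m from the base axis. Payload 4.9 kg.
Tool frame: the origin (TCP) lies midway between the tips of the shut fingers; the grasp point (between the pads) lies 19 mm behind it; z points along the fingers, y is the direction in which the jaws open and shut (so a half turn about z gives the same grasp; the last joint's range is limited). The gripper opens to 85 mm and grips with 20 to 120 N. Pads are 22 mm wide; open, the fingers measure 114 mm over their backs; the gripper's body (76 mm by 85 mm) begins 54 mm behind the grasp point. The pads swing forward as they close: fully open they stand 13 mm farther back than shut.
Start: joints at [1.062, 0.053, 1.613, -0, 1.476, -0.119], TCP at [0.237, 0.578, 0.231] pointing down, gripper open.
Joint ranges: [-3.01, 3.01], [-1.01, 2.22], [0.06, 2.58], [-1.02, 4.17], [0.09, 2.62], [-3.14, 3.14]. Speed limits (rad/s): [2.57, 2.57, 3.14, 3.14, 3.14, 3.14].

### API

Orientations are given as a 3x3 rotation matrix whose columns are the frame's x, y, z axes.
In Python, from rig import env gives the robot as it stands.
- The arm moves only by the tool move_arm, never from a script. Its arguments are lists of equal length, an entry for each row: "xyz": the shift along the tool's x, y, z in m, a list of three; "twist": the turn, a rotation vector about the tool's x, y, z in rad, a list of three; "fingers": the finger opening in m, from 0 to 0.0854. In form: {"xyz": [[tx, ty, tz], ...], "twist": [[ax, ay, az], ...], "fingers": [fingers, ...]}. A call has 1 to 5 rows; each row shifts and turns the commanded pose from where the row before left it, along the tool's axes as they then stand; what a row does not reach is not made up. A row lasts 1/8 s, in which the tool goes at most 62.5 mm and 10.7 degrees, less where a joint would pass 70% of its speed; a pose out of reach is approached as far as the arm can. A call with a gripper value outside its range is refused whole. The fingers move at their own pace and stop on an object; "force" is the grip in N (left out, the last holds). Time passes only in rows, so rows that do not move let the fingers close. It gives the time, the measured TCP pose, the force and the opening at its end, in the units of the state.
- env.observe(): the state, without advancing time (a new reading comes with each control period).
- env.read_camera(name): name is "side" or "top"; returns a dict with "color" (420x560x3 uint8, red, green, blue), "vertical_fov" (degrees; the focal length in pixels is half the picture's height over the tangent of half this angle, whatever the lens; pixels are square), "cx", "cy" (the principal point, pixels), "R" (3x3) and "t" (3): a world point X has camera coordinates R X + t. Camera axes: x right, y down, z forward; pixel columns grow to the right and rows downward; lengths in m; the calibration is good to about 2 mm. A picture is of the moment at which its call begins. There is no depth.
- env.hand_in(): hands the job in, once; it reports no verdict.
The state is a dict: "time": time; "joints": joint angles; "joint_vel": joint speeds; "effort": joint torques, N m; "position": TCP position; "tcp_rot": TCP orientation; "wrist_force": force on the tool from outside, world axes, zero at the start; "ft_torque": the same for the moment, N m; "gripper_width": finger opening in m.
Only numpy, scipy, OpenCV 4.12 (cv2) and the standard library are available. Lean on these libraries where they do the work, as an engineer would, in place of code of your own. Each camera call takes 0.05 s, during which the arm holds its last target. There are 200 camera calls.

## Working session

There is one attempt and no reset: what is moved stays moved. The work goes in short steps, Python scripts to look and compute and a tool call to move; the robot and the scene stay as the last step left them, time stands still between calls to the robot, and variables do not carry over. Pictures are saved under pics/ and viewed, on a budget of 10 in all, crops included, one or two more only if the job needs it, and the job is handed in when it is done.

Besides the shell and the picture viewer there is one more tool, called after "Call:" by a JSON object that holds its "op" and its "data". move_arm: Moves the arm, as the interface text tells. Its arguments: {"type":"object","properties":{"xyz":{"type":"array"},"twist":{"type":"array"},"fingers":{"type":"array"},"force":{"type":"number"}},"required":["xyz","twist","fingers"]}

```bash
ls; mkdir -p pics; python3 - <<'E'
from rig import env
import cv2
o=env.observe();print({k:o[k] for k in('time','position','tcp_rot','gripper_width','wrist_force')})
for n in('side','top'):
    c=env.read_camera(n);cv2.imwrite(f'pics/{n}0.png',cv2.resize(c['color'][:,:,::-1],(800,600),interpolation=cv2.INTER_CUBIC))
    print(n,c['vertical_fov'],c['cx'],c['cy'],c['R'],c['t'],[k for k in c])
E
```

```text
pics
{'time': 0.0, 'position': array([0.2371852, 0.5775716, 0.2300542]), 'tcp_rot': array([[-9.24989748e-01,  3.79990702e-01, -1.01632516e-03],
       [ 3.79991976e-01,  9.24988022e-01, -1.80490288e-03],
       [ 2.54242286e-04, -2.05571207e-03, -9.99997855e-01]]), 'gripper_width': 0.08523977372176075, 'wrist_force': array([-0.05281365, -1.14644469,  0.13901434])}
side 50.04627870422411 275.8303005846077 215.238850017463 [[ 0.85788318 -0.51384151  0.0018327 ]
 [-0.24358738 -0.40981613 -0.87904262]
 [ 0.45243966  0.75366946 -0.47673967]] [-0.42199032  0.27139701  0.74290586] ['color', 'vertical_fov', 'cx', 'cy', 'R', 't']
top 43.252210279962554 286.18586037000046 213.96117061419903 [[ 0.02678091 -0.99949544  0.01707754]
 [-0.99822225 -0.02764895 -0.05280024]
 [ 0.05324578 -0.01563314 -0.99845906]] [0.07124357 0.54443156 1.53993674] ['color', 'vertical_fov', 'cx', 'cy', 'R', 't']
```

View pics/top0.png

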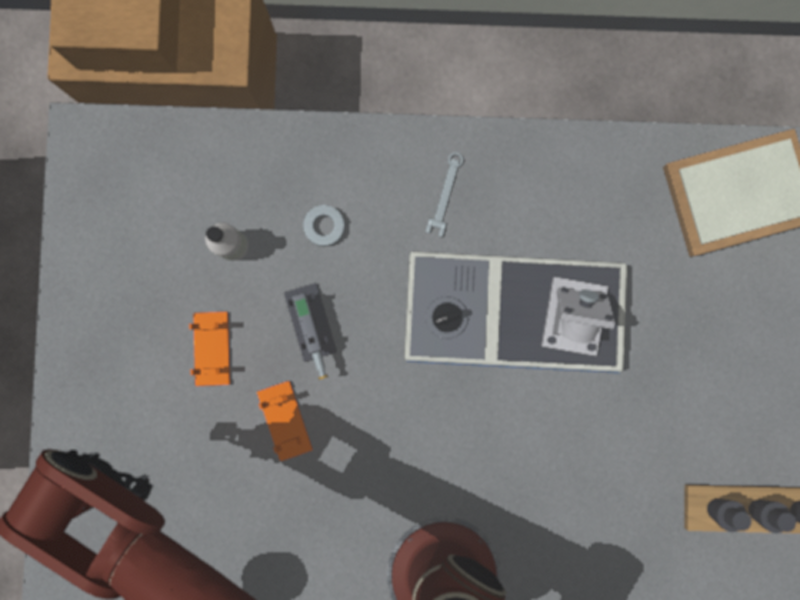

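View pics/side0.png

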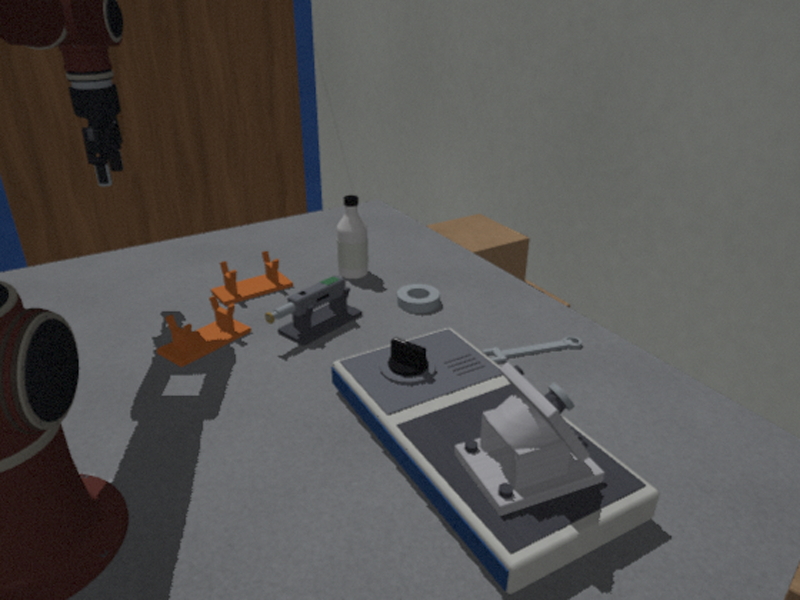

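Top: warmer corners are at about (411,253), (628,264), (622,370) and (406,359), the dial at (448,317), and the housing foot around (580,315). The probe in the dark rest runs from (302,290) to (322,376). The two orange rests are the look-alikes. The flange faces away from the robot. Next I'll enlarge.

```bash
cat > h.py <<'E'
import numpy as np,cv2
from rig import env
def K(c):
    f=210/np.tan(np.radians(c['vertical_fov']/2)); return f
def ray(c,u,v,z):
    d=c['R'].T@np.array([(u-c['cx'])/K(c),(v-c['cy'])/K(c),1]); o=-c['R'].T@c['t']
    return o+d*(z-o[2])/d[2]
def proj(c,P):
    q=c['R']@np.asarray(P,float)+c['t']; return K(c)*q[:2]/q[2]+[c['cx'],c['cy']]
def crop(c,u0,v0,w,h,s):
    return cv2.resize(c['color'][v0:v0+h,u0:u0+w,::-1],None,fx=s,fy=s,interpolation=cv2.INTER_CUBIC)
E
python3 - <<'E'
from h import *
t=env.read_camera('top');s=env.read_camera('side')
cv2.imwrite('pics/c1.png',np.vstack([crop(t,190,165,260,105,3),crop(s,180,180,260,95,3)]))
for u,v in[(411,253),(628,264),(622,370),(406,359)]:print(ray(t,u/1.42857,v/1.42857,.055))
E
```

```text
[0.64596291 0.085185   0.055     ]
[ 0.63632688 -0.35246725  0.055     ]
[ 0.42311858 -0.34284472  0.055     ]
[0.43361345 0.08948851 0.055     ]
```

View pics/c1.png

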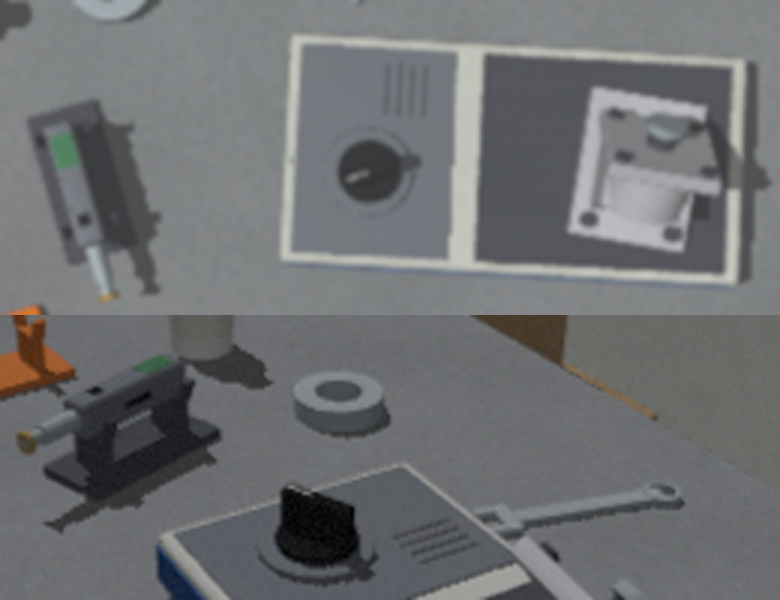

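```bash
python3 - <<'E'
from h import *
t=env.read_camera('top');s=env.read_camera('side')
a=crop(s,300,230,170,185,3);b=crop(t,370,185,70,70,4)
im=np.zeros((600,800,3),np.uint8);im[:555,:510]=a;im[:280,512:792]=b
im[290:590,512:782]=crop(s,170,180,90,100,3)
cv2.imwrite('pics/c2.png',im)
T=lambda x,y:(x/3+190,y/3+165);S=lambda x,y:(x/3+180,(y-315)/3+180)
for p in[(292,36),(745,60),(737,283),(281,260)]:print('w',ray(t,*T(*p),.055))
for p in[(593,87),(707,104),(684,251),(570,234)]:print('h',ray(t,*T(*p),.071))
for z in(.09,.1):print('d',ray(t,*T(371,171),z),ray(s,*S(318,500),z))
print('ptr',ray(t,*T(345,181),.1),ray(t,*T(370,172),.1),'S',ray(s,*S(283,488),.1),ray(s,*S(353,514),.1))
print('tip',ray(t,*T(107,297),.062),ray(s,*S(27,440),.062));print('scr/back',ray(t,*T(57,128),.079))
for p in[(28,118),(97,100),(137,243),(68,263)]:print('rest',ray(t,*T(*p),.01))
E
```

```text
w [0.64622099 0.08624413 0.055     ]
w [ 0.63564439 -0.34881021  0.055     ]
w [ 0.42219023 -0.34361985  0.055     ]
w [0.43253383 0.09097783 0.055     ]
h [ 0.60396676 -0.19967438  0.071     ]
h [ 0.59087957 -0.3082628   0.071     ]
h [ 0.45133407 -0.28827536  0.071     ]
h [ 0.46444628 -0.18025832  0.071     ]
d [0.51790069 0.01000225 0.09      ] [0.52803522 0.01872844 0.09      ]
d [0.51750518 0.01068243 0.1       ] [0.51937554 0.00513905 0.1       ]
ptr [0.50761439 0.03447183 0.1       ] [0.51655611 0.01158426 0.1       ] S [0.50671486 0.03123477 0.1       ] [ 0.5302721  -0.02232232  0.1       ]
tip [0.39360995 0.25378263 0.062     ] [0.39961259 0.25388494 0.062     ]
scr/back [0.55048854 0.30396955 0.079     ]
rest [0.5637183  0.34159167 0.01      ]
rest [0.5832702 0.274829  0.01     ]
rest [0.44454658 0.23126716 0.01      ]
rest [0.42332141 0.29773447 0.01      ]
```

View pics/c2.png

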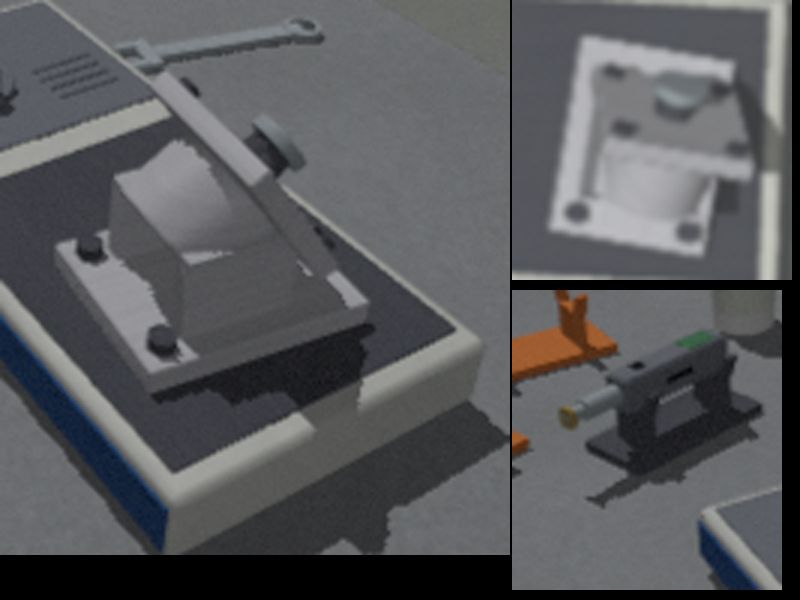

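Crop readings: dial bar at c1 (371,171) top and (283,488)–(353,514) side, which gives the axis at (0.5175, 0.0115), bar top z ≈ 0.097 and bar yaw ≈ −67°. That agrees with the warmer corners. Probe centre is about (0.504, 0.287), with the tip pointing along 197.4°. Housing yaw is about −7.5°. Moving above the dial.

Call:
{"op": "move_arm", "data": {"xyz": [[-0.0395, -0.0347, 0], [-0.0395, -0.0347, 0], [-0.0395, -0.0347, 0], [-0.0395, -0.0347, 0], [-0.0395, -0.0347, 0]], "twist": [[0, 0, 0], [0, 0, 0], [0, 0, 0], [0, 0, 0], [0, 0, 0]], "fingers": [0.045, 0.045, 0.045, 0.045, 0.045], "force": 40}}

```text
time: 0.92
position: [0.3547, 0.341, 0.2314]
tcp_rot: [[-0.925, 0.38, 0.001], [0.38, 0.925, 0.0], [-0.0, 0.0, -1.0]]
wrist_force: [1.7, 0.7, -0.1]
gripper_width: 0.045
```

Call:
{"op": "move_arm", "data": {"xyz": [[-0.0395, -0.0347, 0.01], [-0.0395, -0.0347, 0.01], [-0.0395, -0.0347, 0.01], [-0.0395, -0.0347, 0.01], [-0.0395, -0.0347, 0.01]], "twist": [[0, 0, 0], [0, 0, 0], [0, 0, 0], [0, 0, 0], [0, 0, 0]], "fingers": [0.045, 0.045, 0.045, 0.045, 0.045]}}

```text
time: 1.55
position: [0.4716, 0.1054, 0.1813]
tcp_rot: [[-0.925, 0.38, 0.001], [0.38, 0.925, 0.0], [-0.001, 0.001, -1.0]]
wrist_force: [0.6, 0.5, -0.3]
gripper_width: 0.0449
```

Call:
{"op": "move_arm", "data": {"xyz": [[-0.0395, -0.0347, 0.01], [-0.0395, -0.0347, 0.01], [0, 0, 0], [0, 0, 0], [0, 0, 0]], "twist": [[0, 0, 0], [0, 0, 0], [0, 0, 0.16], [0, 0, 0.16], [0, 0, 0.16]], "fingers": [0.045, 0.045, 0.045, 0.045, 0.045]}}

```text
time: 2.17
position: [0.5177, 0.0125, 0.1612]
tcp_rot: [[-0.64, 0.768, -0.0], [0.768, 0.64, 0.0], [0.0, -0.0, -1.0]]
wrist_force: [-0.1, -0.8, -0.2]
gripper_width: 0.0448
```

Call:
{"op": "move_arm", "data": {"xyz": [[0, 0, 0], [0, 0, 0], [0, 0, 0]], "twist": [[0, 0, 0.16], [0, 0, 0.15], [0, 0, 0]], "fingers": [0.045, 0.045, 0.045]}}

```text
time: 2.55
position: [0.5177, 0.0128, 0.1613]
tcp_rot: [[-0.383, 0.924, 0.0], [0.924, 0.383, -0.0], [-0.0, -0.0, -1.0]]
wrist_force: [-0.4, -0.6, -0.1]
gripper_width: 0.0452
```

```bash
cat >> h.py <<'E'
def rpt(target=None,R=None):
    o=env.observe();T=o['tcp_rot'];print('t',round(o['time'],2),'p',o['position'].round(4),'yang',np.degrees(np.arctan2(T[1,1],T[0,1])).round(1),'z',T[:,2].round(3),'F',np.round(o['wrist_force'],1),'w',round(o['gripper_width'],4),'q',np.round(o['joints'],2))
    if target is not None: print('tool shift',(T.T@(np.array(target)-o['position'])).round(4))
    if R is not None: print('rotvec',cv2.Rodrigues(T.T@R)[0].ravel().round(4))
    return o
E
python3 -c "
from h import *
rpt([.5175,.0115,.075])"
```

```text
t 2.55 p [0.5177 0.0128 0.1613] yang 22.5 z [ 0. -0. -1.] F [-0.4 -0.6 -0.1] w 0.0452 q [-0.12 -0.15  1.93 -0.    1.36 -0.51]
tool shift [-0.0011 -0.0006  0.0863]
```

Call:
{"op": "move_arm", "data": {"xyz": [[-0.001, -0.001, 0.03], [0, 0, 0.03], [0, 0, 0.016], [0, 0, 0.01], [0, 0, 0]], "twist": [[0, 0, 0], [0, 0, 0], [0, 0, 0], [0, 0, 0], [0, 0, 0]], "fingers": [0.045, 0.045, 0.045, 0.045, 0.045]}}

```text
time: 3.18
position: [0.5171, 0.0115, 0.0751]
tcp_rot: [[-0.382, 0.924, -0.001], [0.924, 0.382, 0.0], [0.0, -0.001, -1.0]]
wrist_force: [0.2, 0.4, 0.3]
gripper_width: 0.045
```

Call:
{"op": "move_arm", "data": {"xyz": [[0, 0, 0], [0, 0, 0], [0, 0, 0], [0, 0, 0], [0, 0, 0]], "twist": [[0, 0, 0], [0, 0, 0], [0, 0, 0], [0, 0, 0], [0, 0, 0]], "fingers": [0.005, 0.005, 0.005, 0.005, 0.005]}}

```text
time: 3.8
position: [0.5206, 0.0123, 0.0771]
tcp_rot: [[-0.381, 0.924, 0.009], [0.925, 0.381, 0.002], [-0.002, 0.009, -1.0]]
wrist_force: [9.8, 4.3, -5.3]
gripper_width: 0.0131
```

```bash
python3 - <<'E'
from h import *
o=rpt();print(o['ft_torque'])
E
```

```text
t 3.8 p [0.5206 0.0123 0.0771] yang 22.4 z [ 0.009  0.002 -1.   ] F [ 9.8  4.3 -5.3] w 0.0131 q [-0.12 -0.05  1.99  0.    1.2  -0.51]
[ 0.5275376  -1.33875064  0.06766268]
```

Call:
{"op": "move_arm", "data": {"xyz": [[0, 0.004, -0.002], [0, 0, 0], [0, 0, 0], [0, 0, 0], [0, 0, 0]], "twist": [[0, 0, 0], [0, 0, -0.1], [0, 0, -0.1], [0, 0, -0.1], [0, 0, 0]], "fingers": [0.005, 0.005, 0.005, 0.005, 0.005]}}

```text
time: 4.42
position: [0.5206, 0.0123, 0.0771]
tcp_rot: [[-0.637, 0.771, -0.001], [0.771, 0.637, -0.002], [-0.001, -0.002, -1.0]]
wrist_force: [1.0, -4.0, -4.7]
gripper_width: 0.0131
```

```bash
python3 - <<'E'
from h import *
o=rpt();print(o['ft_torque'])
E
```

```text
t 4.42 p [0.5206 0.0123 0.0771] yang 39.6 z [-0.001 -0.002 -1.   ] F [ 1.  -4.  -4.7] w 0.0131 q [-0.12 -0.05  1.98 -0.    1.21 -0.81]
[-0.77207895  0.00445709  0.10123422]
```

Call:
{"op": "move_arm", "data": {"xyz": [[0, 0, 0], [0, 0, 0], [0, 0, 0], [0, 0, 0], [0, 0, 0]], "twist": [[0, 0, -0.1], [0, 0, -0.1], [0, 0, -0.1], [0, 0, -0.1], [0, 0, 0]], "fingers": [0.005, 0.005, 0.005, 0.005, 0.005]}}

```text
time: 5.05
position: [0.5204, 0.0119, 0.0771]
tcp_rot: [[-0.887, 0.462, -0.001], [0.462, 0.887, -0.003], [-0.0, -0.003, -1.0]]
wrist_force: [-0.9, -4.8, -3.7]
gripper_width: 0.013
```

```bash
python3 - <<'E'
from h import *
o=rpt();print(o['ft_torque'])
E
```

```text
t 5.05 p [0.5204 0.0119 0.0771] yang 62.5 z [-0.001 -0.003 -1.   ] F [-0.9 -4.8 -3.7] w 0.013 q [-0.12 -0.05  1.98 -0.    1.21 -1.21]
[-1.00644733  0.10525404  0.10656588]
```

Call:
{"op": "move_arm", "data": {"xyz": [[0, 0, 0], [0, 0, 0], [0, 0, 0]], "twist": [[0, 0, -0.08], [0, 0, -0.08], [0, 0, 0]], "fingers": [0.005, 0.005, 0.005]}}

```text
time: 5.42
position: [0.5203, 0.0118, 0.0771]
tcp_rot: [[-0.949, 0.315, -0.001], [0.315, 0.949, -0.003], [0.0, -0.003, -1.0]]
wrist_force: [-0.5, -5.1, -2.5]
gripper_width: 0.0132
```

```bash
python3 - <<'E'
from h import *
o=rpt();print(o['ft_torque'])
E
```

```text
t 5.42 p [0.5203 0.0118 0.0771] yang 71.6 z [-0.001 -0.003 -1.   ] F [-0.5 -5.1 -2.5] w 0.0132 q [-0.12 -0.05  1.98 -0.    1.21 -1.37]
[-1.12052762  0.10759041  0.08143802]
```

Call:
{"op": "move_arm", "data": {"xyz": [[0, 0, 0], [0, 0, 0], [0, 0, 0]], "twist": [[0, 0, -0.08], [0, 0, -0.08], [0, 0, 0]], "fingers": [0.005, 0.005, 0.005]}}

```text
time: 5.8
position: [0.5203, 0.0116, 0.0771]
tcp_rot: [[-0.987, 0.16, -0.001], [0.16, 0.987, -0.003], [0.001, -0.003, -1.0]]
wrist_force: [-0.8, -5.4, -3.1]
gripper_width: 0.0134
```

```bash
python3 - <<'E'
from h import *
o=rpt();print(o['ft_torque'])
E
```

```text
t 5.8 p [0.5203 0.0116 0.0771] yang 80.8 z [-0.001 -0.003 -1.   ] F [-0.8 -5.4 -3.1] w 0.0134 q [-0.12 -0.05  1.98 -0.    1.21 -1.53]
[-1.15417634  0.12508309  0.10128622]
```

Call:
{"op": "move_arm", "data": {"xyz": [[0, 0, 0], [0, 0, 0], [0, 0, 0]], "twist": [[0, 0, -0.08], [0, 0, -0.08], [0, 0, 0]], "fingers": [0.005, 0.005, 0.005]}}

```text
time: 6.18
position: [0.5202, 0.0116, 0.0772]
tcp_rot: [[-1.0, 0.003, -0.002], [0.003, 1.0, -0.003], [0.002, -0.003, -1.0]]
wrist_force: [-1.7, -6.0, -1.9]
gripper_width: 0.013
```

```bash
python3 - <<'E'
from h import *
o=rpt();print(o['ft_torque'])
E
```

```text
t 6.17 p [0.5202 0.0116 0.0772] yang 89.8 z [-0.002 -0.003 -1.   ] F [-1.7 -6.  -1.9] w 0.013 q [-0.12 -0.05  1.98 -0.    1.21 -1.69]
[-1.16323242  0.26706751 -0.52512687]
```

The torque jump to −0.5 N m marks the end stop. One more small nudge, then release and lift.

Call:
{"op": "move_arm", "data": {"xyz": [[0, 0, 0], [0, 0, 0]], "twist": [[0, 0, -0.04], [0, 0, 0]], "fingers": [0.005, 0.005]}}

```text
time: 6.42
position: [0.5202, 0.0116, 0.0772]
tcp_rot: [[-0.999, -0.034, -0.002], [-0.034, 0.999, -0.002], [0.002, -0.002, -1.0]]
wrist_force: [-1.5, -5.9, -2.4]
gripper_width: 0.013
```

```bash
python3 - <<'E'
from h import *
o=rpt();print(o['ft_torque'])
E
```

```text
t 6.42 p [0.5202 0.0116 0.0772] yang 92.0 z [-0.002 -0.002 -1.   ] F [-1.5 -5.9 -2.4] w 0.013 q [-0.12 -0.05  1.98 -0.    1.21 -1.72]
[-1.18698212  0.30568226 -1.3332994 ]
```

Call:
{"op": "move_arm", "data": {"xyz": [[0, 0, 0], [0, 0, 0], [0, 0, 0], [0, 0, -0.05], [0, 0, -0.05]], "twist": [[0, 0, 0], [0, 0, 0], [0, 0, 0], [0, 0, 0], [0, 0, 0]], "fingers": [0.04, 0.04, 0.04, 0.04, 0.06]}}

```text
time: 7.05
position: [0.5204, 0.0134, 0.178]
tcp_rot: [[-0.999, -0.04, -0.001], [-0.04, 0.999, 0.001], [0.001, 0.001, -1.0]]
wrist_force: [1.0, -0.1, 0.5]
gripper_width: 0.0575
```

Dial torque reached −1.3 N m at the stop, so it is off. Going above the thermometer.

Call:
{"op": "move_arm", "data": {"xyz": [[0.001, 0.055, 0], [0.001, 0.055, 0], [0, 0.055, 0], [0.001, 0.055, 0], [0, 0.054, 0]], "twist": [[0, 0, 0], [0, 0, 0], [0, 0, 0], [0, 0, -0.13], [0, 0, -0.13]], "fingers": [0.06, 0.06, 0.06, 0.06, 0.06]}}

```text
time: 7.68
position: [0.4997, 0.2882, 0.1778]
tcp_rot: [[-0.954, -0.3, 0.001], [-0.3, 0.954, 0.001], [-0.001, 0.0, -1.0]]
wrist_force: [0.3, -0.5, -1.2]
gripper_width: 0.0602
```

Call:
{"op": "move_arm", "data": {"xyz": [[0, 0, 0.02], [0, 0, 0]], "twist": [[0, 0, 0], [0, 0, 0]], "fingers": [0.06, 0.06]}}

```text
time: 7.92
position: [0.4983, 0.2854, 0.1548]
tcp_rot: [[-0.955, -0.296, -0.004], [-0.296, 0.955, -0.002], [0.005, -0.001, -1.0]]
wrist_force: [-1.0, 0.7, -0.3]
gripper_width: 0.0599
```

```bash
python3 - <<'E'
from h import *
o=rpt([.505,.287,.043])
t=env.read_camera('top');s=env.read_camera('side')
g=o['position']+[0,0,.0]
a=crop(s,170,130,120,145,4);b=crop(t,190,190,60,90,4)
for c,u0,v0,im in((s,170,130,a),(t,190,190,b)):
    for P in([.504,.287,.062],[.504-.954*.113,.287-.299*.113,.062],[*o['position'][:2],.062]):
        p=(proj(c,P)-[u0,v0])*4; print(p.round(0)); cv2.circle(im,tuple(int(x) for x in p),3,(0,0,255),1)
im=np.zeros((580,790,3),np.uint8);im[:,:480]=a;im[:360,500:740]=b
cv2.imwrite('pics/c3.png',im)
E
```

```text
t 7.92 p [0.4983 0.2854 0.1548] yang 107.2 z [-0.004 -0.002 -1.   ] F [-1.   0.7 -0.3] w 0.0599 q [ 0.39 -0.01  1.8  -0.    1.35 -1.48]
tool shift [-0.0074 -0.0004  0.1118]
[210. 304.]
[ 71. 369.]
[203. 308.]
[101. 138.]
[144. 292.]
[103. 146.]
```

View pics/c3.png

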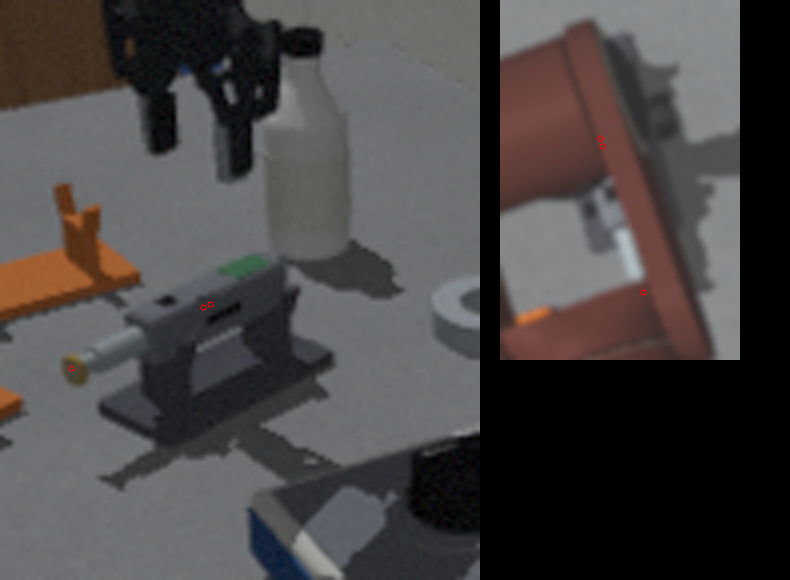

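Picture: predicted tip (71,369) vs seen disc (75,370), within about 2 mm. The predicted centre lies on the grip between the posts and the fingers straddle it. Descending and gripping.

Call:
{"op": "move_arm", "data": {"xyz": [[-0.008, 0, 0.03], [0, 0, 0.04], [0, 0, 0.03], [0, 0, 0.012], [0, 0, 0]], "twist": [[0, 0, 0], [0, 0, 0], [0, 0, 0], [0, 0, 0], [0, 0, 0]], "fingers": [0.06, 0.06, 0.06, 0.06, 0.06]}}

```text
time: 8.65
position: [0.5078, 0.2876, 0.0453]
tcp_rot: [[-0.956, -0.294, -0.0], [-0.294, 0.956, -0.0], [0.0, -0.0, -1.0]]
wrist_force: [0.5, 0.2, 0.6]
gripper_width: 0.0602
```

Call:
{"op": "move_arm", "data": {"xyz": [[0, 0, 0], [0, 0, 0], [0, 0, 0], [0, 0, 0], [0, 0, 0]], "twist": [[0, 0, 0], [0, 0, 0], [0, 0, 0], [0, 0, 0], [0, 0, 0]], "fingers": [0.038, 0.034, 0.03, 0.02, 0.02], "force": 50}}

```text
time: 9.28
position: [0.5082, 0.2888, 0.0464]
tcp_rot: [[-0.955, -0.296, 0.002], [-0.296, 0.955, 0.001], [-0.002, 0.0, -1.0]]
wrist_force: [-0.6, 0.5, 4.9]
gripper_width: 0.0273
```

```bash
python3 - <<'E'
from h import *
o=rpt([.506,.2875,.043]);print(o['ft_torque'])
E
```

```text
t 9.28 p [0.5082 0.2888 0.0464] yang 107.2 z [ 0.002  0.001 -1.   ] F [-0.6  0.5  4.9] w 0.0273 q [ 0.39  0.14  1.85  0.    1.15 -1.48]
tool shift [ 0.0025 -0.0006  0.0034]
[0.07597788 0.07583451 0.0542296 ]
```

Call:
{"op": "move_arm", "data": {"xyz": [[0, 0, -0.01], [0, 0, -0.03], [0, 0, -0.05], [0, 0, -0.06], [0, 0, -0.06]], "twist": [[0, 0, 0], [0, 0, 0], [0, 0, 0], [0, 0, 0], [0, 0, 0]], "fingers": [0.02, 0.02, 0.02, 0.02, 0.02]}}

```text
time: 9.9
position: [0.5065, 0.2879, 0.2559]
tcp_rot: [[-0.955, -0.296, -0.002], [-0.296, 0.955, -0.001], [0.002, -0.0, -1.0]]
wrist_force: [1.2, 0.7, -2.0]
gripper_width: 0.0272
```

```bash
python3 - <<'E'
from h import *
rpt()
def avg(n):
    cs=[env.read_camera(n) for _ in range(4)];c=cs[0];c['color']=np.mean([x['color'] for x in cs],0).astype(np.uint8);return c
t=avg('top');s=avg('side')
im=np.zeros((600,800,3),np.uint8)
im[:600,:400]=crop(s,345,235,80,120,5);im[:350,410:760]=crop(t,380,190,50,50,7)
cv2.imwrite('pics/c4.png',cv2.convertScaleAbs(im,alpha=1.3))
E
```

```text
t 9.9 p [0.5065 0.2879 0.2559] yang 107.2 z [-0.002 -0.001 -1.   ] F [ 1.2  0.7 -2. ] w 0.0272 q [ 0.39 -0.06  1.68 -0.    1.52 -1.48]
```

View pics/c4.png

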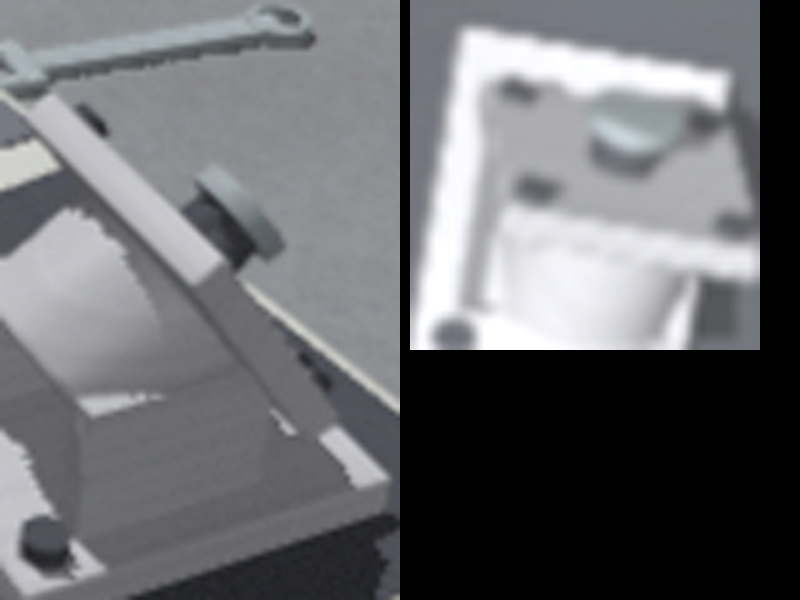

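```bash
cat > fit.py <<'E'
from h import *
from scipy.optimize import least_squares
t=env.read_camera('top');s=env.read_camera('side')
S=lambda x,y:np.array([x/5+345,y/5+235]);T=lambda x,y:np.array([(x-410)/7+380,y/7+190])
def fr(psi):
    c,sn=np.cos(psi),np.sin(psi);a=np.radians(55)
    n=np.array([np.sin(a)*c,np.sin(a)*sn,np.cos(a)]);y=np.array([-sn,c,0]);return np.c_[np.cross(y,n),y,n]
obs=[(t,T(517,90),lambda a,h:(a,a,.003)),(t,T(537,188),lambda a,h:(-a,a,.003)),(t,T(707,122),lambda a,h:(a,-a,.003)),(t,T(735,222),lambda a,h:(-a,-a,.003)),
(t,T(508,205),lambda a,h:(-.05,.05,0)),(s,S(58,92),lambda a,h:(-.05,.05,0)),(s,S(228,265),lambda a,h:(-.05,-.05,0)),
(t,T(638,115),lambda a,h:(0,0,h)),(s,S(254,203),lambda a,h:(0,0,h)),(s,S(92,120),lambda a,h:(-a,a,.003)),(s,S(318,370),lambda a,h:(a,-a,.003))]
def res(p):
    R=fr(p[3]);return np.concatenate([proj(c,p[:3]+R@np.array(f(p[4],p[5])))-o for c,o,f in obs])
r=least_squares(res,[.56,-.25,.144,-.13,.038,.02],loss='soft_l1');p=r.x
print('c',p[:3].round(4),'yaw',np.degrees(p[3]).round(2),'a',p[4].round(4),'h',p[5].round(4));print(res(p).reshape(-1,2).round(1).tolist())
P=p[:3]+fr(p[3])[:,2]*p[5];print('plug top',P.round(4),'triang resid')
q=least_squares(lambda X:np.r_[proj(t,X)-T(638,115),proj(s,X)-S(254,203)],P);print('tri',q.x.round(4),q.fun.round(2))
H=np.array([.5277,-.2441]);c,sn=np.cos(-.13),np.sin(-.13);print('flange in housing',np.array([[c,sn],[-sn,c]])@(p[:2]-H))
im=np.zeros((600,800,3),np.uint8)
A=crop(s,345,235,80,120,5);B=crop(t,380,190,50,50,7)
R=fr(p[3]);th=np.linspace(0,6.28,60)
for c,u0,v0,k,I in((s,345,235,5,A),(t,380,190,7,B)):
    for loop in([(.018*np.cos(x),.018*np.sin(x),p[5]) for x in th],[(-.05,-.05,0),(-.05,.05,0),(.05,.05,0),(.05,-.05,0)]):
        L=np.array([(proj(c,p[:3]+R@np.array(l))-[u0,v0])*k for l in loop]);cv2.polylines(I,[L.astype(np.int32)],True,(0,0,255),1)
im[:600,:400]=A;im[:350,410:760]=B;cv2.imwrite('pics/c5.png',cv2.convertScaleAbs(im,alpha=1.2))
E
python3 fit.py
```

```text
c [ 0.5491 -0.2484  0.1412] yaw -7.92 a 0.0379 h 0.0246
[[0.6, -0.8], [0.4, -0.3], [0.4, -0.8], [0.4, -0.5], [0.2, -0.1], [-1.9, -0.5], [-0.0, -0.8], [0.6, -1.7], [-0.6, 0.2], [-0.4, 0.6], [-0.6, 0.9]]
plug top [ 0.569  -0.2512  0.1553] triang resid
tri [ 0.5674 -0.252   0.1566] [ 1.01 -1.15 -0.91  0.11]
flange in housing [ 0.0217464  -0.00149665]
```

View pics/c5.png

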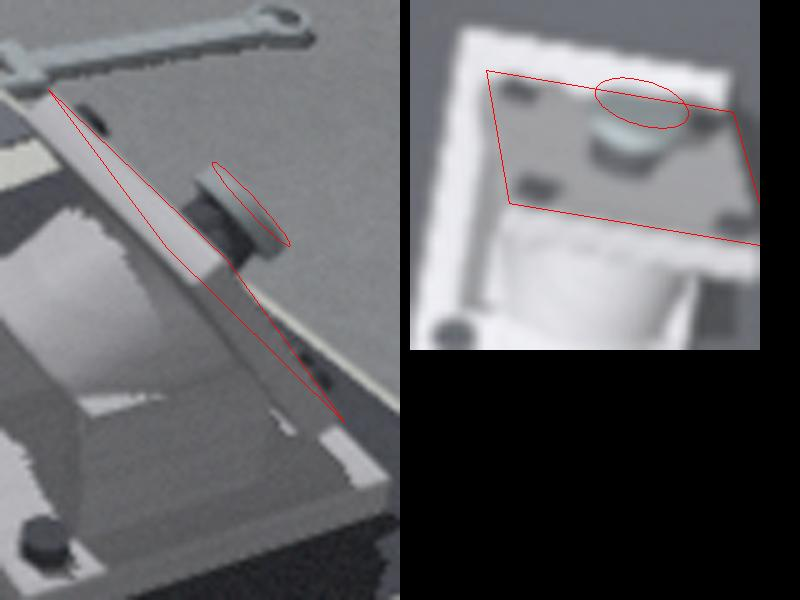

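```bash
python3 - <<'E'
import re
x=open('fit.py').read()
x=x.replace("obs=[","d=proj(t,[.5203,.0117,.097])-[313.67,222.];e=proj(s,[.5203,.0117,.097])-[286,242];print('cal',d,e)\nobs=[",1)
x=x.replace("def res(p)","obs=[(c,o+(d if c is t else e*0),f) for c,o,f in obs]\ndef res(p)",1)
open('fit2.py','w').write(x)
E
python3 fit2.py
cat >> h.py <<'E'
def press(P,psi,L,off):  # TCP pose so the probe axis passes P, tip stands off outside; L tip ahead of TCP, axis .0156 behind TCP
    a=np.radians(55);c,s=np.cos(psi),np.sin(psi)
    n=np.array([np.sin(a)*c,np.sin(a)*s,np.cos(a)]);y=np.array([-s,c,0]);X=-n
    Z=np.cross(X,y);R=np.c_[X,y,Z]
    return np.asarray(P)+n*(off+L)+Z*.0156,R
E
python3 -c "
from h import *
T,R=press([.57,-.251,.156],np.radians(-7.9),.116,.05);print(T,R);rpt(T,R)"
```

```text
cal [-0.41961566 -0.97504782] [-1.3087957 -0.6565126]
c [ 0.551  -0.2472  0.1397] yaw -8.12 a 0.038 h 0.0244
[[0.4, -0.5], [0.2, -0.1], [0.3, -0.5], [0.2, -0.2], [0.0, 0.0], [-1.5, -0.5], [0.1, -0.9], [0.4, -1.4], [-0.5, 0.3], [-0.0, 0.5], [-0.4, 0.9]]
plug top [ 0.5708 -0.25    0.1537] triang resid
tri [ 0.5674 -0.252   0.1566] [ 1.01 -1.15 -0.91  0.11]
flange in housing [ 2.35468535e-02 -1.82225062e-06]
[ 0.7135516  -0.27091943  0.23843492] [[-0.81137785  0.13744455  0.56813289]
 [ 0.11258798  0.99050946 -0.07883495]
 [-0.57357644  0.         -0.81915204]]
t 10.5 p [0.507  0.2881 0.2539] yang 107.2 z [-0.002 -0.001 -1.   ] F [ 0.2  0.4 -2.3] w 0.0278 q [ 0.39 -0.06  1.69 -0.    1.52 -1.48]
tool shift [-0.032  -0.5951  0.0155]
rotvec [ 0.1331 -0.6032  0.4245]
```

Call:
{"op": "move_arm", "data": {"xyz": [[-0.003, -0.054, -0.01], [-0.003, -0.054, -0.01], [-0.003, -0.054, -0.01], [-0.003, -0.054, -0.01], [-0.003, -0.054, -0.01]], "twist": [[0, 0, 0], [0, 0, 0], [0, 0, 0], [0, 0, 0], [0, 0, 0]], "fingers": [0.02, 0.02, 0.02, 0.02, 0.02]}}

```text
time: 11.12
position: [0.602, 0.0332, 0.3052]
tcp_rot: [[-0.955, -0.296, -0.0], [-0.296, 0.955, 0.0], [0.0, 0.0, -1.0]]
wrist_force: [0.8, 0.7, -1.6]
gripper_width: 0.0275
```

Call:
{"op": "move_arm", "data": {"xyz": [[-0.003, -0.054, 0], [-0.003, -0.054, 0], [-0.003, -0.054, 0], [-0.003, -0.054, 0], [-0.003, -0.054, 0]], "twist": [[0, 0, 0], [0, 0, 0], [0, 0, 0], [0, 0, 0], [0, 0, 0]], "fingers": [0.02, 0.02, 0.02, 0.02, 0.02]}}

```text
time: 11.75
position: [0.6963, -0.2203, 0.3046]
tcp_rot: [[-0.955, -0.296, -0.001], [-0.296, 0.955, 0.001], [0.0, 0.001, -1.0]]
wrist_force: [0.4, 0.2, -2.4]
gripper_width: 0.0276
```

Call:
{"op": "move_arm", "data": {"xyz": [[0, -0.054, 0], [0, 0, 0], [0, 0, 0], [0, 0, 0], [0, 0, 0]], "twist": [[0, 0, 0], [0.0266, -0.1206, 0.0849], [0.0266, -0.1206, 0.0849], [0.0266, -0.1206, 0.0849], [0.0266, -0.1206, 0.0849]], "fingers": [0.02, 0.02, 0.02, 0.02, 0.02]}}

```text
time: 12.38
position: [0.7115, -0.2706, 0.3048]
tcp_rot: [[-0.88, 0.055, 0.472], [0.039, 0.998, -0.043], [-0.474, -0.02, -0.88]]
wrist_force: [-0.1, -0.6, -2.9]
gripper_width: 0.0278
```

Call:
{"op": "move_arm", "data": {"xyz": [[0, 0, 0], [0, 0, 0]], "twist": [[0.0266, -0.1206, 0.0849], [0, 0, 0]], "fingers": [0.02, 0.02]}}

```text
time: 12.62
position: [0.7095, -0.2692, 0.3015]
tcp_rot: [[-0.814, 0.136, 0.564], [0.114, 0.991, -0.075], [-0.57, 0.003, -0.822]]
wrist_force: [-0.0, -0.2, -2.5]
gripper_width: 0.0273
```

```bash
python3 -c "
from h import *
T,R=press([.570,-.251,.155],np.radians(-8),.116,.025);rpt(T,R)"
```

```text
t 12.62 p [ 0.7095 -0.2692  0.3015] yang 82.2 z [ 0.564 -0.075 -0.822] F [-0.  -0.2 -2.5] w 0.0273 q [-0.55 -0.01  1.64  0.28  0.96 -2.08]
tool shift [ 0.058  -0.0016  0.0552]
rotvec [ 0.0039 -0.005   0.0006]
```

Call:
{"op": "move_arm", "data": {"xyz": [[0, -0.001, 0.028], [0, -0.001, 0.027], [0.025, 0, 0], [0.02, 0, 0], [0.013, 0, 0]], "twist": [[0.004, -0.005, 0], [0, 0, 0], [0, 0, 0], [0, 0, 0], [0, 0, 0]], "fingers": [0.02, 0.02, 0.02, 0.02, 0.02]}}

```text
time: 13.25
position: [0.6962, -0.2702, 0.2264]
tcp_rot: [[-0.809, 0.138, 0.572], [0.111, 0.99, -0.082], [-0.578, -0.002, -0.816]]
wrist_force: [-0.3, -0.2, -2.5]
gripper_width: 0.027
```

Call:
{"op": "move_arm", "data": {"xyz": [[0, 0, 0], [0, 0, 0]], "twist": [[0, 0, 0], [0, 0, 0]], "fingers": [0.02, 0.02]}}

```text
time: 13.5
position: [0.697, -0.2705, 0.2282]
tcp_rot: [[-0.807, 0.139, 0.574], [0.112, 0.99, -0.083], [-0.58, -0.003, -0.814]]
wrist_force: [0.4, -0.0, -1.7]
gripper_width: 0.0273
```

```bash
python3 - <<'E'
from h import *
T,R=press([.570,-.251,.155],np.radians(-8),.116,.025);o=rpt(T,R)
t=env.read_camera('top');s=env.read_camera('side')
Rt=o['tcp_rot'];tip=o['position']+Rt@[.116,0,-.0156];print('tip',tip.round(4))
print((proj(s,tip)-[345,205])*5,(proj(t,tip)-[370,170])*5+[410,0])
im=np.zeros((600,800,3),np.uint8)
im[:,:400]=crop(s,345,205,80,120,5);im[:400,410:785]=crop(t,370,170,75,80,5)
cv2.imwrite('pics/c6.png',cv2.convertScaleAbs(im,alpha=1.3))
E
```

```text
t 13.5 p [ 0.697  -0.2705  0.2282] yang 82.0 z [ 0.574 -0.083 -0.814] F [ 0.4 -0.  -1.7] w 0.0273 q [-0.56  0.01  1.75  0.32  0.83 -2.14]
tool shift [0.0063 0.0016 0.0018]
rotvec [-0.0025  0.0084  0.0015]
tip [ 0.5945 -0.2562  0.1736]
[326.45463251 292.66987696] [644.82298032 123.32751721]
```

View pics/c6.png

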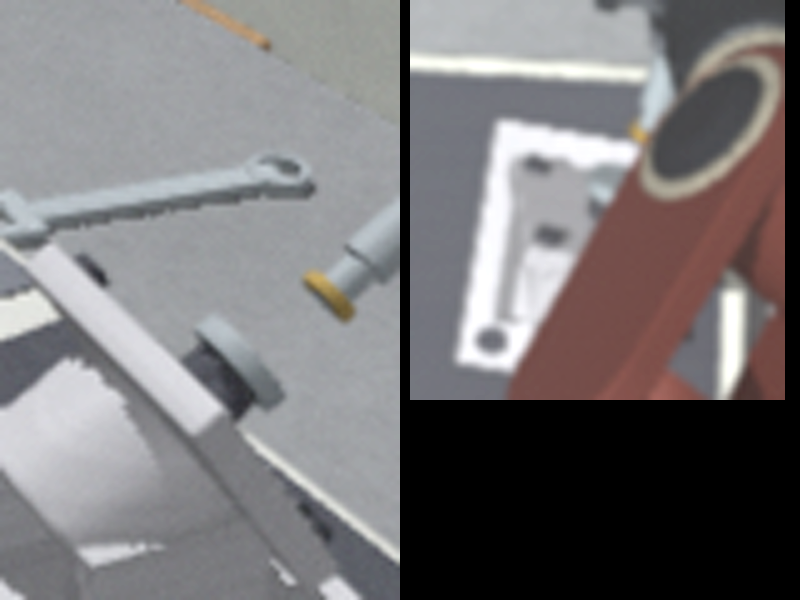

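Side: tip face centre is at (326,301) and the plug face centre at (254,353). Top: tip's left edge is at (631,132) and the plug's left edge at (588,187). Now comparing the relative offsets with the model.

```bash
cat > rel.py <<'E'
from h import *
from scipy.optimize import least_squares
t=env.read_camera('top');s=env.read_camera('side');o=rpt()
R=o['tcp_rot'];tip=o['position']+R@[.116,0,-.0156]
_,Rp=press([0,0,0],np.radians(-8),.1,0)
S=lambda P:(proj(s,P)-[345,205])*5
T=lambda P:(proj(t,P)-[370,170])*5+[410,0]
th=np.linspace(0,6.28,120)
def limb(P,R,r): return min((T(P+R@[0,r*np.cos(a),r*np.sin(a)]) for a in th),key=lambda p:p[0])
print('tip side',S(tip),'top limb',limb(tip,R,.01),'tip centre top',T(tip))
P=np.array([.570,-.251,.155]);print('plug side',S(P),'limb',limb(P,Rp,.018),T(P))
# bias of views at the tip, applied to the plug
bs=np.array([326,301])-S(tip);bt=np.array([631,132])-limb(tip,R,.01)
print('bias px/5',bs/5,bt/5)
q=least_squares(lambda X:np.r_[S(X)+bs-[254,353],limb(X,Rp,.018)+bt-[588,187]],P)
print('plug rel',q.x.round(4),(q.fun/5).round(2))
n=-Rp[:,0];print('offset in press frame (tool axes)',(Rp.T@(q.x-tip)).round(4),(Rp.T@(P-tip)).round(4))
E
python3 rel.py
```

```text
t 13.7 p [ 0.6967 -0.2703  0.2277] yang 82.0 z [ 0.574 -0.083 -0.815] F [-0.4 -0.5 -2.1] w 0.0273 q [-0.56  0.01  1.75  0.32  0.83 -2.14]
tip side [324.85799751 293.83303508] top limb [625.40100656 119.99699577] tip centre top [644.12473718 124.1119579 ]
plug side [252.55750229 353.54920544] limb [592.10394851 164.32615049] [625.37040038 171.66843386]
bias px/5 [0.2284005  1.43339298] [1.11979869 2.40060085]
plug rel [ 0.5685 -0.2492  0.1572] [-1.33  0.15  1.47 -1.66]
offset in press frame (tool axes) [ 0.0306  0.0031 -0.0021] [0.0305 0.0016 0.0007]
```

Call:
{"op": "move_arm", "data": {"xyz": [[0, 0.003, -0.002], [0.01, 0, 0], [0.008, 0, 0], [0, 0, 0], [0, 0, 0]], "twist": [[0, 0.008, 0], [0, 0, 0], [0, 0, 0], [0, 0, 0], [0, 0, 0]], "fingers": [0.02, 0.02, 0.02, 0.02, 0.02]}}

```text
time: 14.32
position: [0.6807, -0.265, 0.2181]
tcp_rot: [[-0.812, 0.14, 0.567], [0.114, 0.99, -0.082], [-0.573, -0.002, -0.82]]
wrist_force: [0.2, -0.2, -1.9]
gripper_width: 0.0273
```

```bash
cat > st.py <<'E'
from h import *
_,Rp=press([0,0,0],np.radians(-8),.1,0)
o=rpt(None,Rp);tip=o['position']+o['tcp_rot']@[.116,0,-.0156]
print('axial F',(o['wrist_force']@-Rp[:,0]).round(2),'tip in plug frame',(Rp.T@(tip-[.570,-.251,.155])).round(4))
E
python3 st.py
```

```text
t 14.32 p [ 0.6807 -0.265   0.2181] yang 82.0 z [ 0.567 -0.082 -0.82 ] F [ 0.2 -0.2 -1.9] w 0.0273 q [-0.56 -0.02  1.79  0.32  0.83 -2.15]
rotvec [-0.0021 -0.001   0.0006]
axial F -0.92 tip in plug frame [-0.0116  0.0015 -0.0034]
```

Call:
{"op": "move_arm", "data": {"xyz": [[0.006, 0, 0], [0, 0, 0]], "twist": [[0, 0, 0], [0, 0, 0]], "fingers": [0.02, 0.02]}}

```text
time: 14.58
position: [0.6755, -0.2641, 0.2141]
tcp_rot: [[-0.812, 0.14, 0.566], [0.114, 0.99, -0.081], [-0.572, -0.002, -0.82]]
wrist_force: [0.5, -0.5, -2.7]
gripper_width: 0.0275
```

```bash
python3 st.py
```

```text
t 14.57 p [ 0.6755 -0.2641  0.2141] yang 82.0 z [ 0.566 -0.081 -0.82 ] F [ 0.5 -0.5 -2.7] w 0.0275 q [-0.57 -0.02  1.81  0.33  0.82 -2.16]
rotvec [-0.0017 -0.0021  0.0005]
axial F -1.09 tip in plug frame [-0.005   0.0017 -0.0033]
```

Call:
{"op": "move_arm", "data": {"xyz": [[0.003, 0, 0], [0, 0, 0]], "twist": [[0, 0, 0], [0, 0, 0]], "fingers": [0.02, 0.02]}}

```text
time: 14.82
position: [0.6733, -0.2638, 0.2127]
tcp_rot: [[-0.812, 0.14, 0.567], [0.113, 0.99, -0.081], [-0.572, -0.002, -0.82]]
wrist_force: [-0.1, -0.8, -2.4]
gripper_width: 0.0276
```

```bash
python3 st.py
python3 - <<'E'
from h import *
t=env.read_camera('top');s=env.read_camera('side')
im=np.zeros((600,800,3),np.uint8)
im[:,:480]=crop(s,365,235,60,75,8);im[:400,490:790]=crop(t,400,180,30,40,10)
cv2.imwrite('pics/c7.png',cv2.convertScaleAbs(im,alpha=1.3))
E
```

```text
t 14.82 p [ 0.6733 -0.2638  0.2127] yang 82.0 z [ 0.567 -0.081 -0.82 ] F [-0.1 -0.8 -2.4] w 0.0276 q [-0.57 -0.03  1.81  0.33  0.82 -2.16]
rotvec [-0.0018 -0.0015  0.0007]
axial F -1.36 tip in plug frame [-0.0024  0.0016 -0.0034]
```

View pics/c7.png

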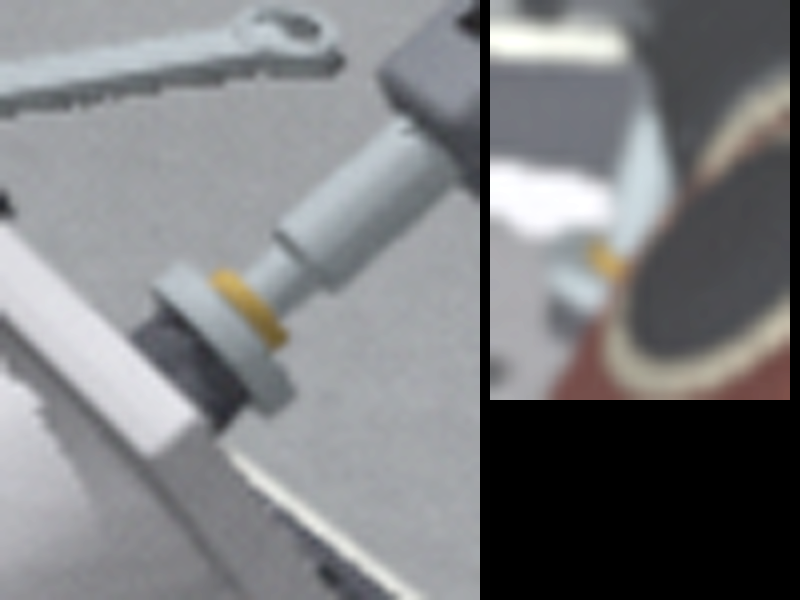

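Side: brass disc (212,278)–(285,343) sits centrally on the plug face (175,262)–(297,380), with margins of 37 and 36 px. Top: its left margin of 38 px is about 9.5 mm against 8.3 expected, so I nudge y +1 mm. Pressing on.

Call:
{"op": "move_arm", "data": {"xyz": [[0.001, 0.001, 0], [0.001, 0, 0], [0, 0, 0]], "twist": [[0, 0, 0], [0, 0, 0], [0, 0, 0]], "fingers": [0.02, 0.02, 0.02]}}

```text
time: 15.3
position: [0.6724, -0.2628, 0.2126]
tcp_rot: [[-0.811, 0.14, 0.568], [0.113, 0.99, -0.082], [-0.574, -0.002, -0.819]]
wrist_force: [1.7, -0.1, -1.5]
gripper_width: 0.0272
```

```bash
python3 st.py
```

```text
t 15.3 p [ 0.6724 -0.2628  0.2126] yang 82.0 z [ 0.568 -0.082 -0.819] F [ 1.7 -0.1 -1.5] w 0.0272 q [-0.57 -0.03  1.82  0.33  0.82 -2.16]
rotvec [-0.0023  0.0003  0.0008]
axial F 0.54 tip in plug frame [-0.0015  0.0025 -0.0036]
```

Call:
{"op": "move_arm", "data": {"xyz": [[0.001, 0, 0], [0.001, 0, 0], [0, 0, 0]], "twist": [[0, 0, 0], [0, 0, 0], [0, 0, 0]], "fingers": [0.02, 0.02, 0.02]}}

```text
time: 15.68
position: [0.6707, -0.2626, 0.2113]
tcp_rot: [[-0.811, 0.14, 0.568], [0.113, 0.99, -0.082], [-0.574, -0.002, -0.819]]
wrist_force: [3.0, -0.9, -0.7]
gripper_width: 0.0275
```

```bash
python3 st.py
```

```text
t 15.68 p [ 0.6707 -0.2626  0.2113] yang 82.0 z [ 0.568 -0.082 -0.819] F [ 3.  -0.9 -0.7] w 0.0275 q [-0.57 -0.03  1.82  0.33  0.82 -2.16]
rotvec [-0.0024  0.0001  0.0008]
axial F 2.12 tip in plug frame [ 0.0007  0.0024 -0.0036]
```

In contact: about 3.2 N net, so roughly 2 mm compressed. I need about 3.7 mm more, then a hold.

Call:
{"op": "move_arm", "data": {"xyz": [[0.001, 0, 0], [0.001, 0, 0], [0.001, 0, 0], [0.0007, 0, 0], [0, 0, 0]], "twist": [[0, 0, 0], [0, 0, 0], [0, 0, 0], [0, 0, 0], [0, 0, 0]], "fingers": [0.02, 0.02, 0.02, 0.02, 0.02]}}

```text
time: 16.3
position: [0.6679, -0.2623, 0.2095]
tcp_rot: [[-0.811, 0.14, 0.568], [0.113, 0.99, -0.082], [-0.574, -0.002, -0.819]]
wrist_force: [5.8, -0.5, 1.0]
gripper_width: 0.0273
```

```bash
python3 st.py
```

```text
t 16.3 p [ 0.6679 -0.2623  0.2095] yang 81.9 z [ 0.568 -0.082 -0.819] F [ 5.8 -0.5  1. ] w 0.0273 q [-0.57 -0.04  1.83  0.33  0.81 -2.17]
rotvec [-0.0026  0.0009  0.0007]
axial F 5.32 tip in plug frame [ 0.004   0.0024 -0.0036]
```

Call:
{"op": "move_arm", "data": {"xyz": [[0, 0, 0], [0, 0, 0], [0, 0, 0], [0, 0, 0], [0, 0, 0]], "twist": [[0, 0, 0], [0, 0, 0], [0, 0, 0], [0, 0, 0], [0, 0, 0]], "fingers": [0.02, 0.02, 0.02, 0.02, 0.02]}}

```text
time: 16.92
position: [0.668, -0.2623, 0.2096]
tcp_rot: [[-0.811, 0.14, 0.568], [0.113, 0.99, -0.083], [-0.574, -0.003, -0.819]]
wrist_force: [5.5, -1.4, 1.2]
gripper_width: 0.0274
```

Call:
{"op": "move_arm", "data": {"xyz": [[0, 0, 0], [0, 0, 0], [0, 0, 0], [0, 0, 0], [0, 0, 0]], "twist": [[0, 0, 0], [0, 0, 0], [0, 0, 0], [0, 0, 0], [0, 0, 0]], "fingers": [0.02, 0.02, 0.02, 0.02, 0.02]}}

```text
time: 17.55
position: [0.668, -0.2623, 0.2096]
tcp_rot: [[-0.811, 0.14, 0.568], [0.113, 0.99, -0.082], [-0.574, -0.002, -0.819]]
wrist_force: [6.8, -0.5, 0.7]
gripper_width: 0.027
```

Call:
{"op": "move_arm", "data": {"xyz": [[0, 0, 0], [0, 0, 0], [0, 0, 0], [0, 0, 0], [0, 0, 0]], "twist": [[0, 0, 0], [0, 0, 0], [0, 0, 0], [0, 0, 0], [0, 0, 0]], "fingers": [0.02, 0.02, 0.02, 0.02, 0.02]}}

```text
time: 18.18
position: [0.668, -0.2623, 0.2096]
tcp_rot: [[-0.811, 0.14, 0.568], [0.113, 0.99, -0.082], [-0.574, -0.002, -0.819]]
wrist_force: [5.8, -1.6, 0.7]
gripper_width: 0.0272
```

Call:
{"op": "move_arm", "data": {"xyz": [[0, 0, 0], [0, 0, 0], [0, 0, 0]], "twist": [[0, 0, 0], [0, 0, 0], [0, 0, 0]], "fingers": [0.02, 0.02, 0.02]}}

```text
time: 18.55
position: [0.668, -0.2623, 0.2096]
tcp_rot: [[-0.811, 0.14, 0.568], [0.113, 0.99, -0.082], [-0.574, -0.003, -0.819]]
wrist_force: [5.7, -2.1, 0.6]
gripper_width: 0.0273
```

```bash
python3 st.py
```

```text
t 18.55 p [ 0.668  -0.2623  0.2096] yang 82.0 z [ 0.568 -0.082 -0.819] F [ 5.7 -2.1  0.6] w 0.0273 q [-0.57 -0.04  1.83  0.33  0.81 -2.17]
rotvec [-0.0026  0.001   0.0008]
axial F 5.22 tip in plug frame [ 0.0039  0.0024 -0.0036]
```

Held steady for more than 2.2 s at about 6.3 N. Retracting and going back towards the rest.

Call:
{"op": "move_arm", "data": {"xyz": [[-0.005, 0, 0], [-0.01, 0, 0], [-0.03, 0, 0], [-0.034, 0, -0.049], [-0.02, 0, -0.028]], "twist": [[0, 0, 0], [0, 0, 0], [0, 0, 0], [0, 0, 0], [0, 0, 0]], "fingers": [0.02, 0.02, 0.02, 0.02, 0.02]}}

```text
time: 19.18
position: [0.7044, -0.267, 0.3303]
tcp_rot: [[-0.812, 0.139, 0.566], [0.113, 0.99, -0.082], [-0.572, -0.003, -0.82]]
wrist_force: [0.0, 0.7, -2.0]
gripper_width: 0.0272
```

Call:
{"op": "move_arm", "data": {"xyz": [[0, 0, 0], [0, 0, 0], [0, 0, 0], [0, 0, 0], [0, 0, 0]], "twist": [[-0.0266, 0.1206, -0.0849], [-0.0266, 0.1206, -0.0849], [-0.0266, 0.1206, -0.0849], [-0.0266, 0.1206, -0.0849], [-0.0266, 0.1206, -0.0849]], "fingers": [0.02, 0.02, 0.02, 0.02, 0.02]}}

```text
time: 19.8
position: [0.7036, -0.2672, 0.3273]
tcp_rot: [[-0.955, -0.295, -0.01], [-0.295, 0.955, -0.002], [0.011, 0.001, -1.0]]
wrist_force: [0.8, 0.3, -2.7]
gripper_width: 0.0275
```

```bash
cat > back.py <<'E'
from h import *
import sys
a=np.radians(197.2);X=np.array([np.cos(a),np.sin(a),0]);Z=np.array([0,0,-1.]);R=np.c_[X,np.cross(Z,X),Z]
rpt([.508,.2885,float(sys.argv[1])],R)
E
python3 back.py .25
```

```text
t 19.8 p [ 0.7036 -0.2672  0.3273] yang 107.2 z [-0.01  -0.002 -1.   ] F [ 0.8  0.3 -2.7] w 0.0275 q [-0.46  0.32  1.15 -0.01  1.68 -2.33]
tool shift [0.022  0.5886 0.078 ]
rotvec [ 0.0008 -0.0106 -0.0004]
```

Call:
{"op": "move_arm", "data": {"xyz": [[0.002, 0.054, 0], [0.002, 0.054, 0], [0.002, 0.054, 0], [0.002, 0.054, 0], [0.002, 0.054, 0]], "twist": [[0, 0, 0], [0, 0, 0], [0, 0, 0], [0, 0, 0], [0, 0, 0]], "fingers": [0.02, 0.02, 0.02, 0.02, 0.02]}}

```text
time: 20.42
position: [0.6141, -0.0102, 0.3266]
tcp_rot: [[-0.956, -0.293, -0.007], [-0.293, 0.956, -0.003], [0.007, -0.001, -1.0]]
wrist_force: [0.9, 0.8, -1.6]
gripper_width: 0.0275
```

Call:
{"op": "move_arm", "data": {"xyz": [[0.002, 0.054, 0], [0.002, 0.054, 0], [0.002, 0.054, 0], [0.002, 0.054, 0], [0.002, 0.054, 0]], "twist": [[0, 0, 0], [0, 0, 0], [0, 0, 0], [0, 0, 0], [0, 0, 0]], "fingers": [0.02, 0.02, 0.02, 0.02, 0.02]}}

```text
time: 21.05
position: [0.5252, 0.2447, 0.3265]
tcp_rot: [[-0.956, -0.293, -0.006], [-0.293, 0.956, -0.004], [0.007, -0.002, -1.0]]
wrist_force: [0.1, 0.5, -1.4]
gripper_width: 0.0274
```

Call:
{"op": "move_arm", "data": {"xyz": [[0.002, 0.049, 0], [0, 0, 0.06], [0, 0, 0.06], [0, 0, 0.04], [0, 0, 0]], "twist": [[0, 0, 0], [0, 0, 0], [0, 0, 0], [0, 0, 0], [0, 0, 0]], "fingers": [0.02, 0.02, 0.02, 0.02, 0.02]}}

```text
time: 21.68
position: [0.5062, 0.2877, 0.1618]
tcp_rot: [[-0.956, -0.294, -0.014], [-0.293, 0.956, -0.008], [0.016, -0.003, -1.0]]
wrist_force: [-0.4, -0.2, -2.6]
gripper_width: 0.0276
```

```bash
python3 back.py .0464
```

```text
t 21.68 p [0.5062 0.2877 0.1618] yang 107.1 z [-0.014 -0.008 -1.   ] F [-0.4 -0.2 -2.6] w 0.0276 q [ 0.39  0.02  1.77 -0.    1.37 -1.48]
tool shift [-0.0038  0.0006  0.1154]
rotvec [-0.0032 -0.0158 -0.0022]
```

Call:
{"op": "move_arm", "data": {"xyz": [[-0.002, 0, 0.03], [0, 0, 0.03], [0, 0, 0.02], [0, 0, 0], [0, 0, 0]], "twist": [[0, -0.006, 0], [0, 0, 0], [0, 0, 0], [0, 0, 0], [0, 0, 0]], "fingers": [0.02, 0.02, 0.02, 0.02, 0.02]}}

```text
time: 22.3
position: [0.5127, 0.2901, 0.0893]
tcp_rot: [[-0.956, -0.294, 0.005], [-0.294, 0.956, -0.0], [-0.004, -0.002, -1.0]]
wrist_force: [0.5, -0.8, -1.6]
gripper_width: 0.0273
```

```bash
python3 back.py .0464
```

```text
t 22.3 p [0.5127 0.2901 0.0893] yang 107.1 z [ 0.005 -0.    -1.   ] F [ 0.5 -0.8 -1.6] w 0.0273 q [ 0.39  0.09  1.82 -0.    1.23 -1.48]
tool shift [ 0.0052 -0.0001  0.0429]
rotvec [-0.0015  0.0045 -0.0023]
```

Call:
{"op": "move_arm", "data": {"xyz": [[0.005, 0, 0.015], [0, 0, 0.015], [0, 0, 0.007], [0, 0, 0], [0, 0, 0]], "twist": [[0, 0.004, 0], [0, 0, 0], [0, 0, 0], [0, 0, 0], [0, 0, 0]], "fingers": [0.02, 0.02, 0.02, 0.02, 0.02]}}

```text
time: 22.92
position: [0.5072, 0.2882, 0.0508]
tcp_rot: [[-0.956, -0.293, -0.001], [-0.293, 0.956, -0.002], [0.002, -0.002, -1.0]]
wrist_force: [-0.7, 0.4, -1.6]
gripper_width: 0.0273
```

```bash
python3 back.py .0464
```

```text
t 22.93 p [0.5072 0.2882 0.0508] yang 107.1 z [-0.001 -0.002 -1.   ] F [-0.7  0.4 -1.6] w 0.0273 q [ 0.39  0.14  1.84 -0.    1.16 -1.48]
tool shift [-0.0009  0.      0.0044]
rotvec [-0.0016 -0.0015 -0.0023]
```

Call:
{"op": "move_arm", "data": {"xyz": [[0, 0, 0.002], [0, 0, 0.002], [0, 0, 0], [0, 0, 0]], "twist": [[0, 0, 0], [0, 0, 0], [0, 0, 0], [0, 0, 0]], "fingers": [0.02, 0.02, 0.02, 0.02]}}

```text
time: 23.42
position: [0.5069, 0.2881, 0.0466]
tcp_rot: [[-0.956, -0.294, -0.001], [-0.294, 0.956, -0.002], [0.002, -0.002, -1.0]]
wrist_force: [0.4, 0.1, -1.7]
gripper_width: 0.0271
```

```bash
python3 back.py .0464
```

```text
t 23.43 p [0.5069 0.2881 0.0466] yang 107.1 z [-0.001 -0.002 -1.   ] F [ 0.4  0.1 -1.7] w 0.0271 q [ 0.39  0.14  1.85 -0.    1.16 -1.48]
tool shift [-0.0011  0.      0.0002]
rotvec [-0.0017 -0.0018 -0.0023]
```

Call:
{"op": "move_arm", "data": {"xyz": [[0, 0, 0.001], [0, 0, 0], [0, 0, 0]], "twist": [[0, 0, 0], [0, 0, 0], [0, 0, 0]], "fingers": [0.02, 0.02, 0.02]}}

```text
time: 23.8
position: [0.5072, 0.2883, 0.0464]
tcp_rot: [[-0.956, -0.294, -0.001], [-0.294, 0.956, -0.002], [0.001, -0.002, -1.0]]
wrist_force: [-3.0, -1.5, 5.8]
gripper_width: 0.0273
```

```bash
python3 back.py .0464
```

```text
t 23.8 p [0.5072 0.2883 0.0464] yang 107.1 z [-0.001 -0.002 -1.   ] F [-3.  -1.5  5.8] w 0.0273 q [ 0.39  0.14  1.85 -0.    1.16 -1.48]
tool shift [-0.0009 -0.      0.    ]
rotvec [-0.0016 -0.0014 -0.0022]
```

Seated in the rest (+5.8 N up). Back off slightly, open and lift clear.

Call:
{"op": "move_arm", "data": {"xyz": [[0, 0, -0.001], [0, 0, 0], [0, 0, 0], [0, 0, 0], [0, 0, 0]], "twist": [[0, 0, 0], [0, 0, 0], [0, 0, 0], [0, 0, 0], [0, 0, 0]], "fingers": [0.0273, 0.032, 0.04, 0.055, 0.06]}}

```text
time: 24.42
position: [0.5068, 0.2881, 0.0464]
tcp_rot: [[-0.956, -0.294, -0.002], [-0.294, 0.956, -0.002], [0.002, -0.002, -1.0]]
wrist_force: [-0.7, 0.3, 0.5]
gripper_width: 0.0601
```

Call:
{"op": "move_arm", "data": {"xyz": [[0, 0, -0.02], [0, 0, -0.05], [0, 0, -0.06], [0, 0, -0.06], [0, 0, 0]], "twist": [[0, 0, 0], [0, 0, 0], [0, 0, 0], [0, 0, 0], [0, 0, 0]], "fingers": [0.06, 0.06, 0.06, 0.06, 0.06]}}

```text
time: 25.05
position: [0.5105, 0.29, 0.2462]
tcp_rot: [[-0.956, -0.294, 0.012], [-0.294, 0.956, 0.004], [-0.013, -0.0, -1.0]]
wrist_force: [0.4, -0.6, 0.5]
gripper_width: 0.06
```

```bash
python3 - <<'E'
from h import *
rpt()
s=env.read_camera('side');t=env.read_camera('top')
im=np.zeros((600,800,3),np.uint8)
im[:,:680]=crop(s,165,170,170,150,4);im[:300,684:800]=crop(t,295,202,29,75,4)
cv2.imwrite('pics/c8.png',cv2.convertScaleAbs(im,alpha=1.3))
E
```

```text
t 25.05 p [0.5105 0.29   0.2462] yang 107.1 z [ 0.012  0.004 -1.   ] F [ 0.4 -0.6  0.5] w 0.06 q [ 0.39 -0.05  1.69 -0.    1.49 -1.48]
```

View pics/c8.png

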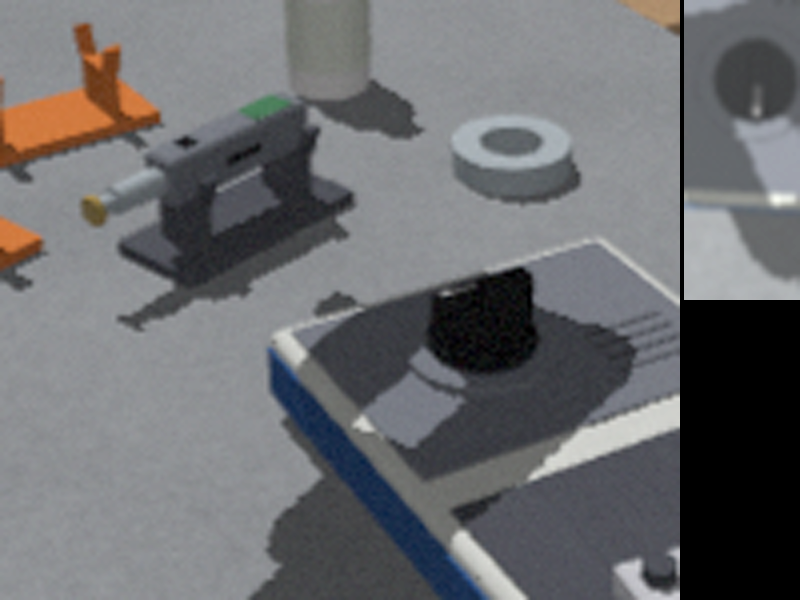

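The thermometer lies level in the dark rest, with its tip at (94,210). The dial bar is along the warmer's x with its pointer towards the robot, which is where the stop was felt. Bottle and ring are in place and the gripper is clear, so I'm handing in.

```bash
python3 -c "
from rig import env
print(env.hand_in())"
```

```text
the job is handed in; nothing more can be done
None
```

The job is handed in after about 25 s of the 72 s allowed; no verdict was reported.

- **Dial:** I turned it anticlockwise about 1.2 rad, until the torque rose from about 0.1 to 1.3 N m at the end stop. The last picture shows the bar and its pointer still at that position.
- **Press:** The thermometer met the plug square on, and I pressed until the tip was in about 5.5 to 6 mm, at about 6.3 N. I held it there for just over 2.2 s, and the pose readings stayed within 0.1 mm.
- **Return:** It went back in the dark rest, where I felt it seat. The last picture shows it lying level, with the bottle and ring unmoved and the gripper clear. The spanner wasn't in that last picture, but nothing went near it.

**Disagreements:**
- The two cameras differed by about 2 to 3 mm. I settled the aim by comparing tip and plug directly in the same picture, and it looked centred along the slope.
- Sideways, the top view was partly hidden and suggested about 1 mm of error. I corrected that by 1 mm, and I estimate the remaining aim error at 1 to 2 mm.

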